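# Clear and compress the turntable's belt tensioner

### The job

The belt tensioner of the model turntable has to be held slack so that a belt can be slipped on. Pick up the scraper block and with it, not with the fingers, first wipe all three stone chips off the aluminium deck onto the table; only then use the same held block to push the sprung idler arm back past its click, until its orange pointer is well inside the green marks, and finish while still holding the block there with the arm compressed. Leave the lighthouse, the tape roll and the black rock where they stand.

Things in the scene. Friction and masses are not known exactly. Their poses are not given: they have to be found in the camera images.
- deck: Aluminium plate fixed to the table, 230 (its x) x 240 (its y) x 18 mm thick. Origin under its centre at table height; the idler arm is pushed back along its +x (roughly away from the robot). Chips lie within deck x -15 to 65, y -90 to 10 mm; the space over y 22 to 58, x -23 to 77 is free. They come off easily over the edge at y = -120 (or x = 115).
- pivot (a point): On the deck top, on the arm's vertical pivot axis: deck frame (-30, 85) mm. The steel hub here is 36 mm dia, 27 mm above the deck top (its screw 32).
- pulley (a point): On the deck top, under the axis of the fixed steel drive pulley, 32 mm dia, 22 mm high: deck frame (75, 98) mm.
- green_marks (a point): Middle of the green marks painted on the deck, on an arc of 182 mm radius about the pivot: the orange pointer must end among them (joint 0.58 to 0.80). Red marks on the same arc: not yet past the click.
- tensioner (a joint): Hinge of the sprung idler arm (rad, anticlockwise seen from above as it is pushed back). 0 at rest, hard stop 0.80. The click lies between about 0.29 and 0.55. It does not lock: the spring returns the arm when let go. Spring torque 0.49 Nm at 0 to 1.05 Nm at 0.80 (4 to 8 N at the roller), about 2 N more at the click.
- pawl (a joint): Travel of the brass pawl slider (m): 0 at rest, lifted about 0.0025 while the arm's tooth passes. It need not be touched. It lies at deck x -115 to -73, y 73 to 97 mm, up to 14 mm above the deck top.
- idler_arm: Sprung blue bar, 14 mm wide, 6 to 18 mm above the deck top, from the pivot (its origin, at deck-top height) to a white roller 130 mm away, with an orange pointer on the deck side reaching 44 mm beyond the roller's axis. Its frame is parallel to the deck's at joint 0 and turns with the arm.
- roller (a point): Centre of the white roller's top; roller 36 mm dia, 4 to 38 mm above the deck top, axis vertical, does not spin. At joint q its axis is at pivot + 130 mm (sin(q-0.5), -cos(q-0.5)) in the deck frame. Push on its -x side (deck frame).
- scraper: Scraper block standing upright on its foot: black rubber foot 100 (its x) x 36 (its y) x 30 mm high, above it a wooden grip 100 x 26 mm up to 85 mm height. 0.2 kg nominal. Origin at the centre of its underside. Grip it from above across its thin y direction. It may stand on either side of the deck.
- scraper_grip (a point): A good grasp point on the scraper block: 68 mm above its underside, at the middle.
- chip_a: Reddish stone chip, about 22 x 18 x 12 mm high, irregular, 12 g; lies loose on the deck at the start. Origin at its centre.
- chip_b: Brown stone chip, about 21 x 16 x 12 mm high, irregular, 12 g; lies loose on the deck at the start. Origin at its centre.
- chip_c: Grey stone chip, about 20 x 18 x 12 mm high, irregular, 12 g; lies loose on the deck at the start. Origin at its centre.
- lighthouse: Blue and white ceramic model lighthouse, 68 mm base dia, 136 mm high, loose; origin under its centre. Bystander, on the other side of the deck from the scraper.
- tape_roll: Black roll of tape lying flat, 100 mm dia, 48 mm high, loose; origin under its centre. Bystander beside the deck.
- rock: Black model rock, 80 x 60 mm, about 75 mm high, loose; origin under its centre. Bystander beside the deck.

How it is judged:
By the outcome, as a careful person would: the job done as asked, in the order asked, and still so for the second after the job is handed in, while the arm keeps its last pose, push and grip.
It also fails if it takes over 54 s, if anything falls off the work surface, if the arm or the gripper's body presses on something with over 40 N, if the wrist force passes 120 N, or if a joint passes its speed limit or range.

### The arm

A 6-joint arm with a two-finger parallel gripper is mounted at the origin on the work surface. World frame = base frame: x ahead of the robot, y to its left, z up, the work surface at z = 0. Lengths are in m, angles in rad, forces in N, time in s.
With the tool pointing down it reaches from about 0.35 to 0.85 m from the base axis. Payload 8.1 kg.
Tool frame: the origin (TCP) lies at the very end of the fingers, on their centre line; the grasp point (between the pads) lies 19 mm behind it; z points along the fingers, y is the line along which they close (so a half turn about z gives the same grasp; the last joint's range is limited). The gripper opens to 93 mm and grips with 3 to 60 N. Pads are 15 mm wide; open, the fingers measure 128 mm over their backs; the gripper's body (75 mm by 188 mm) begins 65 mm behind the grasp point.
Start: joints at [1.054, 0.13, 1.488, -0, 1.523, -0.085], TCP at [0.251, 0.545, 0.219] pointing down, gripper open.
Joint ranges: [-2.96, 2.96], [-0.89, 2.26], [0.02, 2.5], [-1.34, 4.48], [0, 2.73], [-2.66, 2.66]. Speed limits (rad/s): [2.39, 2.39, 2.79, 3.14, 3.14, 3.14].

### API

Orientations are given as a rotation vector (axis times angle).
In Python, from plant import monitor, eyes, ticket gives the robot as it stands.
- The arm moves only by the tool arm_command, never from a script. Its argument "deltas" is a list that holds one entry, the list of rows, each a list of 6 numbers: the shift along the world's x, y, z in cm, then the turn, a rotation vector about the world's x, y, z in degrees. In form: [[[tx, ty, tz, rx, ry, rz], ...]]. A call has 1 to 12 rows; each row shifts and turns the commanded pose from where the row before left it; what a row does not reach is not made up. A row lasts 1/12 s, in which the tool goes at most 41.7 mm and 7.16 degrees, less where a joint would pass 70% of its speed; a pose out of reach is approached as far as the arm can. A call is refused whole if a number of a shift passes 4.17 or a number of a turn 7.16, either way. A call with a gripper value outside its range is refused whole. "gripper" is the opening, from -1 (shut) to 1 (fully open), set as the call begins (left out, the last holds). The fingers move at their own pace and stop on an object; "squeeze" is the grip in N (left out, the last holds). Time passes only in rows, so rows that do not move let the fingers close. It gives the time, the measured TCP pose, the force, the opening and the grip force at its end, in the units of the state.
- monitor.read_state(): the state, without advancing time (a new reading comes with each control period).
- eyes.read_camera(name): name is "side" or "top"; returns the picture (480x640x3 uint8, blue, green, red); there is no depth.
- eyes.camera_model(name): a dict with "fx", "fy", "cx", "cy" (pixels), "k1" (the pictures are not rectified: a ray, as slopes to the right and down, at radius r is drawn at 1 + k1 r^2 times it, then the intrinsics apply), "rvec" (rotation vector, rad) and "tvec" (3), from world to camera coordinates, as OpenCV has them. Camera axes: x right, y down, z forward; pixel columns grow to the right and rows downward; lengths in m; the calibration is good to about 2 mm. A picture is of the moment at which its call begins. camera_model takes no time and is no camera call.
- ticket.close_job(): hands the job in; it is judged then, once.
The state is a dict: "t": time; "q": joint angles; "dq": joint speeds; "joint_torque": joint torques, N m; "tool_pos": TCP position; "orientation": TCP orientation; "force": force on the tool from outside, world axes, zero at the start; "wrist_torque": the same for the moment, N m; "opening": finger opening in m; "gripper_force": force on a finger pad.
Only numpy, scipy, OpenCV 4.12 (cv2) and the standard library are available. Lean on these libraries where they do the work, as an engineer would, in place of code of your own. Each camera call takes 0.05 s, during which the arm holds its last target. There are 200 camera calls.

## Working session

There is one attempt and no reset: what is moved stays moved. The work goes in short steps, Python scripts to look and compute and a tool call to move; the robot and the scene stay as the last step left them, time stands still between calls to the robot, and variables do not carry over. Pictures are saved under pics/ and viewed, at most 10 in all, crops included, and the job is handed in when it is done.

Besides the shell and the picture viewer there is one more tool, called after "Request:" by a JSON object that holds its "method" and its "body", one argument or row to a line. arm_command: Moves the arm, as the interface text tells. Its arguments: {"type":"object","properties":{"deltas":{"type":"array"},"gripper":{"type":"number"},"squeeze":{"type":"number"}},"required":["deltas"]}

```bash
mkdir -p pics; python3 - <<'E'
from plant import monitor, eyes
import cv2
for n in("top","side"):
    im=eyes.read_camera(n); cv2.imwrite(f"pics/{n}0.png",im); print(n,eyes.camera_model(n))
s=monitor.read_state(); print(s['t'],s['tool_pos'],s['orientation'],s['opening'])
E
```

```text
top {'fx': 443.39147756004377, 'fy': 443.39147756004377, 'cx': 322.1085276444497, 'cy': 240.58494635853586, 'k1': -0.11135026994227074, 'rvec': array([ 2.15280762, -2.16189847,  0.10687055]), 'tvec': array([0.02857038, 0.57638443, 0.98718333])}
side {'fx': 552.2865280645319, 'fy': 552.2865280645319, 'cx': 316.3638113673568, 'cy': 235.97545963867285, 'k1': -0.17338589465109822, 'rvec': array([ 2.43664691, -0.42698714,  0.16460333]), 'tvec': array([-0.51241972,  0.18836559,  0.98673009])}
0.1 [0.25081156 0.54449767 0.21767917] [-6.72860284e-01 -3.06816323e+00  2.53193149e-03] 0.09313361783642542
```

View pics/top0.png

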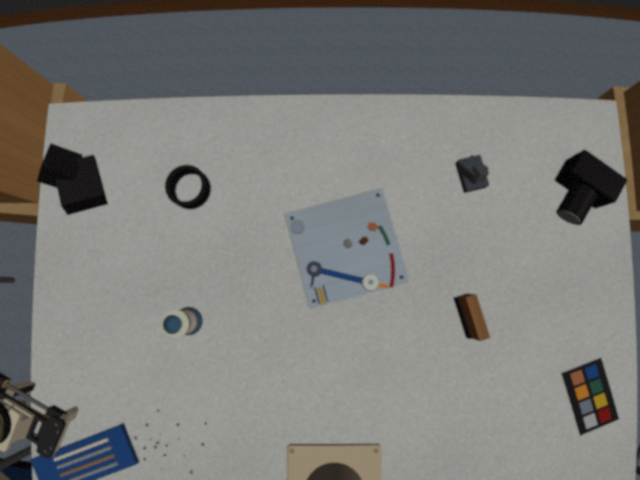

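View pics/side0.png

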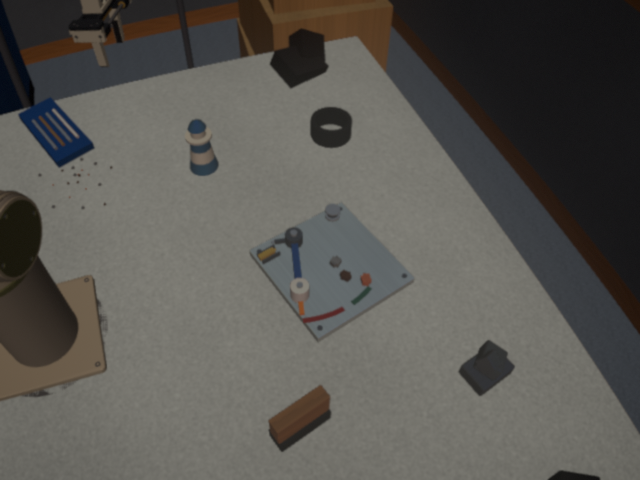

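Top: the deck spans about (285–408, 188–307), the scraper is at (472,317), the lighthouse at (180,321), the tape at (188,187) and the rock at (473,173). The chips are at (348,243), (364,240) and (373,226). I'll enlarge crops and add a projection helper.

```bash
cat > h.py <<'E'
import numpy as np, cv2
from plant import monitor, eyes
from scipy.optimize import least_squares
C={n:eyes.camera_model(n) for n in("top","side")}
def proj(n,P):
    c=C[n];R=cv2.Rodrigues(np.array(c['rvec']))[0];X=np.atleast_2d(P)@R.T+c['tvec']
    s=X[:,:2]/X[:,2:];s=s*(1+c['k1']*(s**2).sum(1,keepdims=True))
    return s*[c['fx'],c['fy']]+[c['cx'],c['cy']]
def at(n,uv,z):
    return np.array([*least_squares(lambda p:(proj(n,[p[0],p[1],z])-uv).ravel(),[.5,0]).x,z])
def deck(pose,p):  # deck-frame metres -> world
    x,y,a=pose;p=np.atleast_2d(p);c,s=np.cos(a),np.sin(a)
    return np.c_[x+c*p[:,0]-s*p[:,1],y+s*p[:,0]+c*p[:,1],p[:,2]]
E
python3 - <<'E'
from h import *
t=cv2.imread("pics/top0.png");s=cv2.imread("pics/side0.png")
cv2.imwrite("pics/tc.png",cv2.resize(t[182:348,278:498],None,fx=3.6,fy=3.6,interpolation=cv2.INTER_CUBIC))
cv2.imwrite("pics/sc.png",cv2.resize(s[195:455,240:425],None,fx=2.3,fy=2.3,interpolation=cv2.INTER_CUBIC))
E
```

```text
(no output)
```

View pics/tc.png

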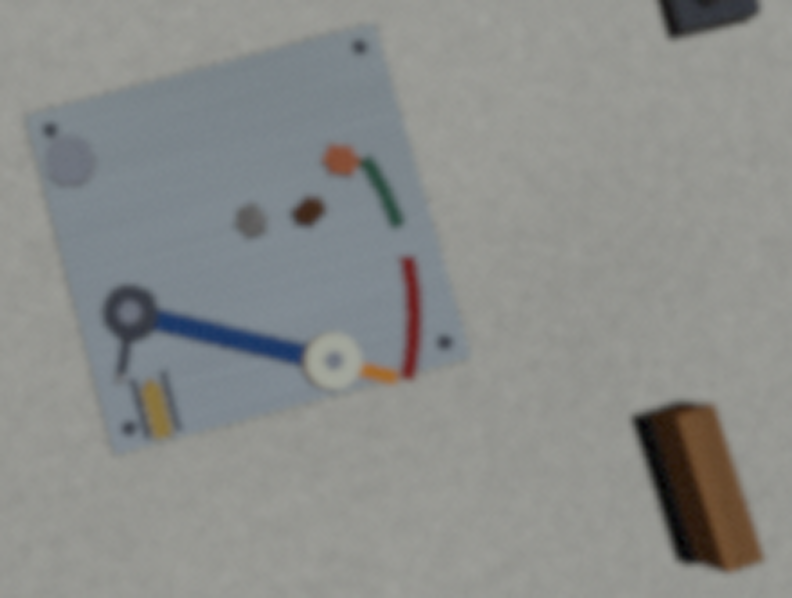

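View pics/sc.png

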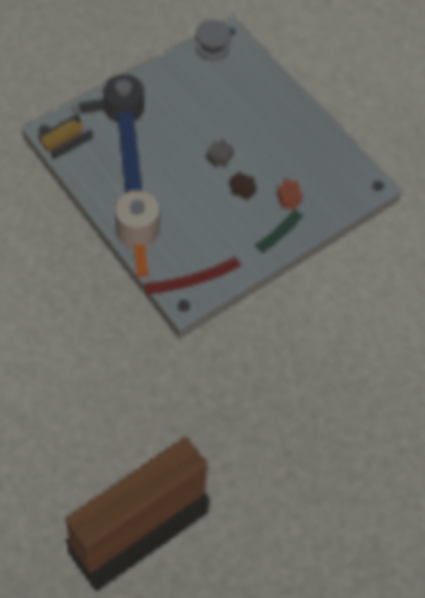

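Top crop: deck corners (25,115), (375,25), (468,355), (112,455). Chips: grey (251,221), brown (308,211), red (341,160). Scraper top face (680,407), (712,405), (762,562), (728,572). Side crop: deck corners (25,130), (180,333), (400,193), (235,18); scraper foot (97,588), (210,512).

```bash
cat > m.py <<'E'
from h import *
T=lambda x,y:((x+.5)/3.6-.5+278,(y+.5)/3.6-.5+182)
S=lambda x,y:((x+.5)/2.3-.5+240,(y+.5)/2.3-.5+195)
def rol(q):return(-.03+.13*np.sin(q-.5),.085-.13*np.cos(q-.5),.056)
obs=[("top",T(25,115),(.115,.12,.018)),("top",T(375,25),(.115,-.12,.018)),("top",T(468,355),(-.115,-.12,.018)),("top",T(112,455),(-.115,.12,.018)),
("top",T(70,160),(.075,.098,.04)),("top",T(130,312),(-.03,.085,.045)),("top",T(333,360),rol(0)),
("side",S(25,130),(-.115,.12,.018)),("side",S(180,330),(-.115,-.12,.018)),("side",S(400,191),(.115,-.12,.018)),("side",S(235,18),(.115,.12,.018)),("side",S(138,207),rol(0))]
f=lambda o:lambda p:np.concatenate([(proj(n,deck(p,w))-uv).ravel() for n,uv,w in o])
r=least_squares(f(obs),[.5,0,.2]);D=r.x
print("deck",D,np.degrees(D[2]));print(r.fun.round(1))
sc=[("top",T(712,405),(.05,-.013,.085)),("top",T(762,562),(-.05,-.013,.085)),("top",T(728,572),(-.05,.013,.085)),("top",T(680,407),(.05,.013,.085)),
("side",S(97,588),(-.05,-.018,0)),("side",S(210,512),(.05,-.018,0)),("side",S(185,437),(.05,.013,.085)),("side",S(67,518),(-.05,.013,.085)),("side",S(207,460),(.05,-.013,.085))]
r=least_squares(f(sc),[.4,-.3,.2]);K=r.x
print("scraper",K,np.degrees(K[2]));print(r.fun.round(1))
Ri=lambda w:np.array([[np.cos(D[2]),np.sin(D[2])],[-np.sin(D[2]),np.cos(D[2])]])@(w[:2]-D[:2])
for n,a,b in(("grey",T(251,221),S(220,153)),("brown",T(308,211),S(243,186)),("red",T(341,160),S(290,193))):
    for c,uv in(("top",a),("side",b)):
        w=at(c,uv,.025);print(n,c,w,Ri(w))
for n,uv,z in(("lh",(187,321),.03),("tape",(188,187),.048),("rock",(473,173),.04)):
    w=at("top",uv,z);print(n,w,Ri(w))
E
python3 m.py
```

```text
deck [ 0.56327146 -0.03112972  0.25799978] 14.782298783304
[ 0.1 -0.5  0.9 -1.5  2.2  0.9  0.9  0.3  0.3 -0.6  0.7 -0.2  0.9 -0.
 -2.2 -2.3 -0.7 -0.8  1.2 -0.9 -0.7 -1.8 -0.6 -0.2]
scraper [ 0.40259176 -0.3133089   0.28545667] 16.355462320148423
[ 1.8 -1.2  1.9 -0.6  0.2  0.3 -0.4  1.8 -0.4  1.1 -0.2 -0.4  0.5 -2.2
 -1.4 -1.5  1.   0.4]
grey top [ 0.57137242 -0.03219662  0.025     ] [ 0.00756063 -0.00309852]
grey side [ 0.5717466  -0.03554976  0.025     ] [ 0.00706688 -0.00643615]
brown top [ 0.57766066 -0.06894876  0.025     ] [ 0.00426353 -0.04023867]
brown side [ 0.57743055 -0.07356178  0.025     ] [ 0.00286404 -0.04464031]
red top [ 0.61071147 -0.09075809  0.025     ] [ 0.03065586 -0.06975898]
red side [ 0.61148221 -0.09328956  0.025     ] [ 0.03075519 -0.07240332]
lh [0.39210032 0.33778072 0.03      ] [-0.07137935  0.40037415]
tape [0.70220496 0.33860888 0.048     ] [0.22867283 0.32205262]
rock [ 0.73373506 -0.329151    0.04      ] [ 0.08878239 -0.33165073]
```

Request:
{"method": "arm_command", "body": {
  "deltas": [
    [[1.9, -3.4, 0, 0, 0, -6], [1.9, -3.4, 0, 0, 0, -6], [1.9, -3.4, 0, 0, 0, -6], [1.9, -3.4, 0, 0, 0, -6], [1.9, -3.4, 0, 0, 0, -6], [1.9, -3.4, 0, 0, 0, -6], [1.9, -3.4, 0, 0, 0, -6], [1.9, -3.4, 0, 0, 0, -6], [1.9, -3.4, 0, 0, 0, -6], [1.9, -3.4, 0, 0, 0, -6], [1.9, -3.4, 0, 0, 0, -6], [1.9, -3.4, 0, 0, 0, -6]]
  ],
  "gripper": 1
}}

```text
t: 1.1
tool_pos: [0.4794, 0.1351, 0.2184]
orientation: [-2.353, -2.081, 0.0]
force: [1.1, 1.2, 0.2]
opening: 0.093
gripper_force: 0.0
```

Request:
{"method": "arm_command", "body": {
  "deltas": [
    [[-0.6, -3.7, -0.5, 0, 0, -5.6], [-0.6, -3.7, -0.5, 0, 0, -5.6], [-0.6, -3.7, -0.5, 0, 0, -5.6], [-0.6, -3.7, -0.5, 0, 0, -5.6], [-0.6, -3.7, -0.5, 0, 0, -5.6], [-0.6, -3.7, -0.5, 0, 0, -5.6], [-0.6, -3.7, -0.5, 0, 0, -5.6], [-0.6, -3.7, -0.5, 0, 0, -5.6], [-0.6, -3.7, -0.5, 0, 0, -5.6], [-0.6, -3.7, -0.5, 0, 0, -5.6], [-0.6, -3.7, -0.5, 0, 0, -5.6], [0, 0, 0, 0, 0, -5.3]]
  ]
}}

```text
t: 2.1
tool_pos: [0.4108, -0.2752, 0.1622]
orientation: [3.111, 0.432, -0.004]
force: [0.9, 0.1, -0.6]
opening: 0.0929
gripper_force: 0.0
```

```bash
cat > st.py <<'E'
from h import *
def st():
    s=monitor.read_state();R=cv2.Rodrigues(np.array(s['orientation']))[0]
    print(round(s['t'],2),"tcp",np.round(s['tool_pos'],4),"yaw_y",np.degrees(np.arctan2(R[1,1],R[0,1])).round(2),"z",R[:,2].round(3),"F",np.round(s['force'],1),"M",np.round(s['wrist_torque'],2),"op",round(s['opening'],4),"gf",round(s['gripper_force'],1))
    return s
if __name__=="__main__": st()
E
python3 - <<'E'
from st import *
st()
im=eyes.read_camera("top");cv2.imwrite("pics/t1.png",im[150:400,340:580].repeat(1,0))
im=cv2.resize(im[230:390,400:560],None,fx=3.6,fy=3.6,interpolation=cv2.INTER_CUBIC);cv2.imwrite("pics/t1.png",im)
E
```

```text
2.1 tcp [ 0.4108 -0.2752  0.1622] yaw_y -74.18 z [-0.002 -0.001 -1.   ] F [ 0.9  0.1 -0.6] M [ 0.03  0.11 -0.02] op 0.0929 gf 0.0
```

Request:
{"method": "arm_command", "body": {
  "deltas": [
    [[-0.8, -3.8, 0, 0, 0, 0], [0, 0, -2, 0, 0, 0], [0, 0, -3, 0, 0, 0], [0, 0, -3, 0, 0, 0], [0, 0, -2, 0, 0, 0], [0, 0, -1.4, 0, 0, 0], [0, 0, -0.5, 0, 0, 0], [0, 0, 0, 0, 0, 0], [0, 0, 0, 0, 0, 0]]
  ]
}}

```text
t: 2.9
tool_pos: [0.4055, -0.3078, 0.0452]
orientation: [3.109, 0.449, 0.0]
force: [-0.3, -0.0, 0.4]
opening: 0.093
gripper_force: 0.0
```

Request:
{"method": "arm_command", "body": {
  "deltas": [
    [[0, 0, 0, 0, 0, 0], [0, 0, 0, 0, 0, 0], [0, 0, 0, 0, 0, 0], [0, 0, 0, 0, 0, 0], [0, 0, 0, 0, 0, 0], [0, 0, 0, 0, 0, 0], [0, 0, 0, 0, 0, 0], [0, 0, 0, 0, 0, 0], [0, 0, 0, 0, 0, 0], [0, 0, 0, 0, 0, 0]]
  ],
  "gripper": -1,
  "squeeze": 55
}}

```text
t: 3.73
tool_pos: [0.4051, -0.3082, 0.0447]
orientation: [3.109, 0.447, 0.0]
force: [-0.7, -1.2, 0.7]
opening: 0.0313
gripper_force: 0.5
```

```bash
python3 st.py
```

```text
3.73 tcp [ 0.4051 -0.3082  0.0447] yaw_y -73.64 z [ 0. -0. -1.] F [-0.7 -1.2  0.7] M [-0.24  0.14  0.03] op 0.0313 gf 0.5
```

Request:
{"method": "arm_command", "body": {
  "deltas": [
    [[0, 0, 0, 0, 0, 0], [0, 0, 0, 0, 0, 0], [0, 0, 0, 0, 0, 0], [0, 0, 0, 0, 0, 0], [0, 0, 0, 0, 0, 0], [0, 0, 0, 0, 0, 0]]
  ]
}}

```text
t: 4.23
tool_pos: [0.4052, -0.3082, 0.0447]
orientation: [3.109, 0.447, 0.0]
force: [0.2, -0.5, 0.9]
opening: 0.0257
gripper_force: 55.0
```

```bash
python3 - <<'E'
from st import *
st()
im=eyes.read_camera("side");cv2.imwrite("pics/s2.png",cv2.resize(im[330:480,210:400],None,fx=3.6,fy=3.6,interpolation=cv2.INTER_CUBIC))
E
```

```text
4.23 tcp [ 0.4052 -0.3082  0.0447] yaw_y -73.64 z [ 0. -0. -1.] F [ 0.2 -0.5  0.9] M [-0.29  0.09  0.05] op 0.0257 gf 55.0
```

View pics/s2.png

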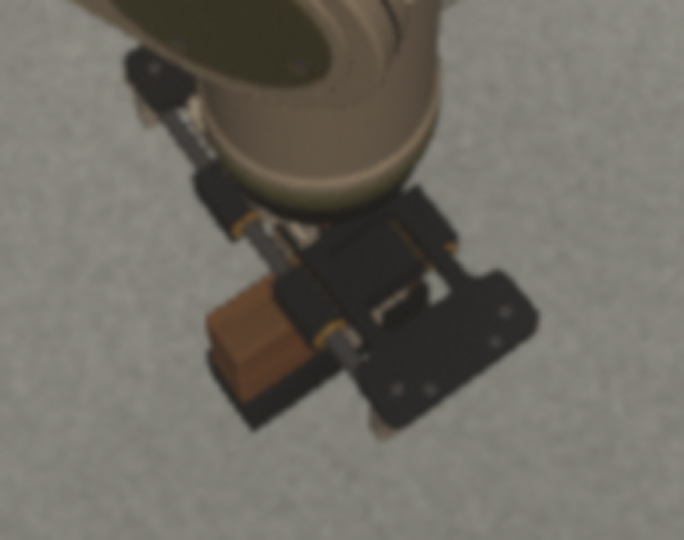

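The block is gripped (opening 25.7 mm, 55 N). The near foot corner is at crop (252,430). I'll check the along-block offset.

```bash
python3 - <<'E'
from h import *
uv=(210+252.5/3.6-.5,330+430.5/3.6-.5)
w=at("side",uv,0.0);a=np.radians(16.36);d=w[:2]-[.4052,-.3082]
print(w,"block frame mm",1e3*np.array([np.cos(a)*d[0]+np.sin(a)*d[1],-np.sin(a)*d[0]+np.cos(a)*d[1]]))
D=(.5633,-.0311,.258)
for p in((25,40),(25,-60),(25,-155)):print(p,deck(D,[p[0]/1e3,p[1]/1e3,0]))
E
```

```text
[ 0.35806218 -0.33993168  0.        ] block frame mm [-54.1671647  -17.16950152]
(25, 40) [[0.57726666 0.01395477 0.        ]]
(25, -60) [[ 0.60278139 -0.08273545  0.        ]]
(25, -155) [[ 0.62702038 -0.17459116  0.        ]]
```

Request:
{"method": "arm_command", "body": {
  "deltas": [
    [[0, 0, 1.5, 0, 0, 0], [0, 0, 3, 0, 0, 0], [0, 0, 3, 0, 0, 0], [0, 0, 3, 0, 0, 0], [1.5, 2.7, 0, 0, 0, -0.2], [1.7, 3.2, 0, 0, 0, -0.2], [1.7, 3.2, 0, 0, 0, -0.2], [1.7, 3.2, 0, 0, 0, -0.2], [1.7, 3.2, 0, 0, 0, -0.2], [1.7, 3.2, 0, 0, 0, -0.2], [1.7, 3.2, 0, 0, 0, 0], [1.7, 3.2, 0, 0, 0, 0]]
  ]
}}

```text
t: 5.28
tool_pos: [0.5391, -0.0551, 0.1491]
orientation: [-3.114, -0.414, 0.002]
force: [-0.4, -0.8, -1.5]
opening: 0.0258
gripper_force: 55.0
```

Request:
{"method": "arm_command", "body": {
  "deltas": [
    [[1.8, 3.2, 0, 0, 0, 0], [1.7, 3.1, 0, 0, 0, 0], [0.4, 0.7, 0, 0, 0, 0], [0, 0, 0, 0, 0, 0], [0, 0, 0, 0, 0, 0]]
  ]
}}

```text
t: 5.7
tool_pos: [0.5774, 0.0129, 0.1489]
orientation: [3.114, 0.416, -0.003]
force: [0.3, -0.8, -2.1]
opening: 0.0255
gripper_force: 55.0
```

```bash
python3 st.py
```

```text
5.7 tcp [0.5774 0.0129 0.1489] yaw_y -74.76 z [-0.002 -0.    -1.   ] F [ 0.3 -0.8 -2.1] M [-0.05  0.16 -0.01] op 0.0255 gf 55.0
```

Request:
{"method": "arm_command", "body": {
  "deltas": [
    [[0.4, 0.2, -2, 0, 0, -0.4], [0, 0, -2.5, 0, 0, 0], [0, 0, -2, 0, 0, 0], [0, 0, -1.2, 0, 0, 0], [0, 0, -0.4, 0, 0, 0], [0, 0, 0, 0, 0, 0], [0, 0, 0, 0, 0, 0], [0, 0, 0, 0, 0, 0]]
  ]
}}

```text
t: 6.37
tool_pos: [0.5832, 0.0145, 0.0704]
orientation: [3.115, 0.403, 0.004]
force: [-0.3, -0.7, -2.6]
opening: 0.0255
gripper_force: 55.0
```

```bash
python3 st.py
```

```text
6.37 tcp [0.5832 0.0145 0.0704] yaw_y -75.27 z [ 0.003 -0.    -1.   ] F [-0.3 -0.7 -2.6] M [-0.07  0.12  0.  ] op 0.0255 gf 55.0
```

Request:
{"method": "arm_command", "body": {
  "deltas": [
    [[0, 0, -0.5, 0, 0, 0], [0, 0, 0, 0, 0, 0], [0, 0, 0, 0, 0, 0], [0, 0, 0, 0, 0, 0]]
  ]
}}

```text
t: 6.7
tool_pos: [0.5822, 0.015, 0.0638]
orientation: [3.115, 0.404, 0.0]
force: [-1.4, 0.1, -0.9]
opening: 0.0257
gripper_force: 55.0
```

Request:
{"method": "arm_command", "body": {
  "deltas": [
    [[0.1, -0.39, 0, 0, 0, 0], [0.2, -0.77, 0, 0, 0, 0], [0.2, -0.77, 0, 0, 0, 0], [0.2, -0.77, 0, 0, 0, 0], [0.2, -0.77, 0, 0, 0, 0], [0.2, -0.77, 0, 0, 0, 0], [0.2, -0.77, 0, 0, 0, 0], [0.2, -0.77, 0, 0, 0, 0], [0.2, -0.77, 0, 0, 0, 0], [0.2, -0.77, 0, 0, 0, 0], [0.2, -0.77, 0, 0, 0, 0], [0.2, -0.77, 0, 0, 0, 0]]
  ]
}}

```text
t: 7.7
tool_pos: [0.6053, -0.0744, 0.0636]
orientation: [-3.116, -0.404, -0.0]
force: [-0.4, 0.9, -1.3]
opening: 0.0258
gripper_force: 55.0
```

```bash
python3 st.py
```

```text
7.7 tcp [ 0.6053 -0.0744  0.0636] yaw_y -75.24 z [ 0.  0. -1.] F [-0.4  0.9 -1.3] M [ 0.05  0.14 -0.07] op 0.0258 gf 55.0
```

Request:
{"method": "arm_command", "body": {
  "deltas": [
    [[0.2, -0.77, 0, 0, 0, 0], [0.2, -0.77, 0, 0, 0, 0], [0.2, -0.77, 0, 0, 0, 0], [0.2, -0.77, 0, 0, 0, 0], [0.2, -0.77, 0, 0, 0, 0], [0.2, -0.77, 0, 0, 0, 0], [0.2, -0.77, 0, 0, 0, 0], [0.2, -0.77, 0, 0, 0, 0], [0.2, -0.77, 0, 0, 0, 0], [0.2, -0.77, 0, 0, 0, 0], [0.2, -0.77, 0, 0, 0, 0], [0.2, -0.77, 0, 0, 0, 0]]
  ]
}}

```text
t: 8.7
tool_pos: [0.6293, -0.1668, 0.0637]
orientation: [-3.116, -0.404, -0.0]
force: [-0.2, -0.3, -1.2]
opening: 0.0262
gripper_force: 55.0
```

Request:
{"method": "arm_command", "body": {
  "deltas": [
    [[0, 0, 2, 0, 0, 0], [0, 0, 3, 0, 0, 0], [0, 0, 3, 0, 0, 0], [-1.4, 1, 0, 0, 0, 6], [-2.8, 2, 0, 0, 0, 6], [-2.8, 2, 0, 0, 0, 6], [-2.8, 2, 0, 0, 0, 6], [-2.8, 2, 0, 0, 0, 6], [-2.8, 2, 0, 0, 0, 6], [-1.4, 1, 0, 0, 0, 6]]
  ]
}}

```text
t: 9.53
tool_pos: [0.4585, -0.0446, 0.1432]
orientation: [-2.758, -1.501, 0.002]
force: [-0.0, 0.4, -1.1]
opening: 0.0255
gripper_force: 55.0
```

```bash
python3 - <<'E'
from st import *
st()
a=eyes.read_camera("top");cv2.imwrite("pics/t3.png",a)
a=cv2.resize(a[170:350,270:470],None,fx=2,fy=2,interpolation=cv2.INTER_CUBIC)
b=eyes.read_camera("side");cv2.imwrite("pics/s3f.png",b)
b=cv2.resize(b[190:370,230:430],None,fx=2,fy=2,interpolation=cv2.INTER_CUBIC)
cv2.imwrite("pics/s3.png",np.hstack([a,b]))
E
```

```text
9.53 tcp [ 0.4585 -0.0446  0.1432] yaw_y -32.91 z [-0.001  0.001 -1.   ] F [-0.   0.4 -1.1] M [-0.03  0.17  0.01] op 0.0255 gf 55.0
```

View pics/s3.png

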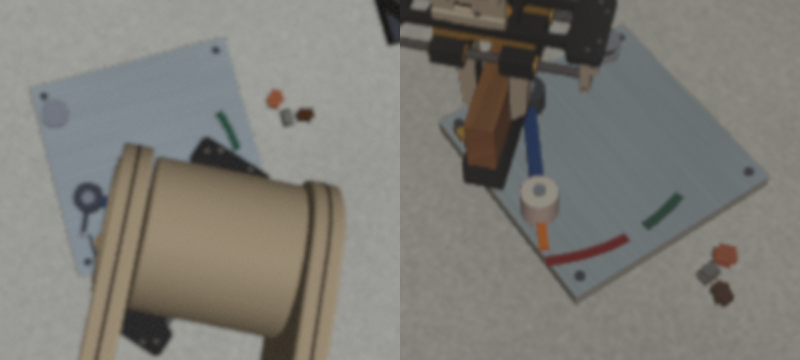

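All three chips are on the table, at top crop (275,99), (287,117) and (305,114). The idler is still at rest and the block is held square. Next I'll plan the push as an arc about the pivot.

```bash
cat > arc.py <<'E'
from st import *
import sys
D=(.5633,-.0311,.258)
def tcp(q,d,rho=.127):
    a=q-.5;r=np.array([np.sin(a),-np.cos(a)]);t=np.array([np.cos(a),np.sin(a)])
    p=np.array([-.03,.085])+rho*r-d*t
    return deck(D,[*p,0])[0,:2],np.degrees(a+D[2])
if __name__=="__main__":
    s=st();pr=np.array(s['tool_pos'][:2])
    for q,d in((0,.06),(0,.036),(.1,.036),(.2,.036),(.3,.036),(.4,.036),(.5,.036),(.6,.036),(.69,.036)):
        p,y=tcp(q,d);print(q,d,p.round(4),"yaw",y.round(1),"step cm",((p-pr)*100).round(2));pr=p
E
python3 arc.py
```

```text
9.63 tcp [ 0.4594 -0.0448  0.1436] yaw_y -32.93 z [-0.  0. -1.] F [-0.1 -0.  -2.2] M [-0.05  0.08  0.05] op 0.0254 gf 55.0
0 0.06 [ 0.4239 -0.0655] yaw -13.9 step cm [-3.54 -2.07]
0 0.036 [ 0.4472 -0.0712] yaw -13.9 step cm [ 2.33 -0.58]
0.1 0.036 [ 0.459  -0.0772] yaw -8.1 step cm [ 1.18 -0.6 ]
0.2 0.036 [ 0.4713 -0.0819] yaw -2.4 step cm [ 1.23 -0.47]
0.3 0.036 [ 0.484  -0.0854] yaw 3.3 step cm [ 1.27 -0.35]
0.4 0.036 [ 0.497  -0.0877] yaw 9.1 step cm [ 1.3  -0.22]
0.5 0.036 [ 0.5102 -0.0885] yaw 14.8 step cm [ 1.32 -0.09]
0.6 0.036 [ 0.5234 -0.0881] yaw 20.5 step cm [1.32 0.04]
0.69 0.036 [ 0.5352 -0.0866] yaw 25.7 step cm [1.18 0.15]
```

Request:
{"method": "arm_command", "body": {
  "deltas": [
    [[-1.8, -1, 0, 0, 0, 6.5], [-1.7, -1.1, 0, 0, 0, 6.5], [0, 0, 0, 0, 0, 6], [0, 0, -2, 0, 0, 0], [0, 0, -2.5, 0, 0, 0], [0, 0, -2, 0, 0, 0], [0, 0, -1, 0, 0, 0], [0, 0, 0, 0, 0, 0], [0, 0, 0, 0, 0, 0], [0, 0, 0, 0, 0, 0]]
  ]
}}

```text
t: 10.47
tool_pos: [0.4273, -0.0676, 0.0701]
orientation: [2.479, 1.927, 0.002]
force: [0.3, 0.2, -1.1]
opening: 0.0257
gripper_force: 55.0
```

```bash
python3 arc.py | head -3; python3 - <<'E'
from st import *
b=eyes.read_camera("side")
cv2.imwrite("pics/s4.png",cv2.resize(b[190:370,230:430],None,fx=3,fy=3,interpolation=cv2.INTER_CUBIC))
E
```

```text
10.47 tcp [ 0.4273 -0.0676  0.0701] yaw_y -14.27 z [ 0.002 -0.001 -1.   ] F [ 0.3  0.2 -1.1] M [-0.02  0.02  0.02] op 0.0257 gf 55.0
0 0.06 [ 0.4239 -0.0655] yaw -13.9 step cm [-0.34  0.21]
0 0.036 [ 0.4472 -0.0712] yaw -13.9 step cm [ 2.33 -0.58]
```

View pics/s4.png

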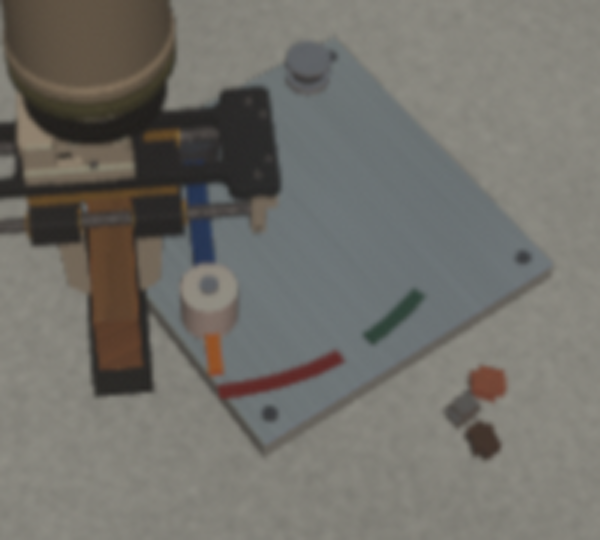

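The block stands upright behind the roller with a clear gap. I'll start the push.

Request:
{"method": "arm_command", "body": {
  "deltas": [
    [[0, 0, -0.3, 0, 0, 0.4], [0.9, -0.2, 0, 0, 0, 0], [0.8, -0.2, 0, 0, 0, 0], [0.3, 0, 0, 0, 0, 0], [0.6, -0.3, 0, 0, 0, 2.9], [0.6, -0.3, 0, 0, 0, 2.9], [0.6, -0.25, 0, 0, 0, 2.9], [0.6, -0.25, 0, 0, 0, 2.9], [0, 0, 0, 0, 0, 0], [0, 0, 0, 0, 0, 0]]
  ]
}}

```text
t: 11.35
tool_pos: [0.4694, -0.0818, 0.0654]
orientation: [-2.265, -2.175, 0.002]
force: [-4.5, 1.1, 0.7]
opening: 0.0259
gripper_force: 55.0
```

```bash
cat > look.py <<'E'
from arc import *
# fit joint angle of the white roller in the side picture by its top centre
s=st();P=np.array(s['tool_pos'][:2])
g=np.arange(0,.81,.01);i=np.argmin([np.hypot(*(tcp(q,.036)[0]-P)) for q in g]);print("q from tcp",g[i],"err mm",((P-tcp(g[i],.036)[0])*1e3).round(1),"yaw want",tcp(g[i],.036)[1].round(1))
b=eyes.read_camera("side");h=cv2.cvtColor(b,cv2.COLOR_BGR2HSV)
m=cv2.inRange(h,(5,170,150),(16,255,255))[190:370,230:430]
n,l,stt,c=cv2.connectedComponentsWithStats(m)
for k in range(1,n):
    if stt[k,4]<8: continue
    w=at("side",c[k]+[230,190],.022)[:2]-deck(D,[-.03,.085,0])[0,:2]
    print("orange",c[k]+[230,190],stt[k,4],"rad mm",(1e3*np.hypot(*w)).round(),"q",round(np.arctan2(w[1],w[0])-D[2]+np.pi/2+.5,3))
E
python3 look.py
```

```text
11.35 tcp [ 0.4694 -0.0818  0.0654] yaw_y -2.32 z [-0.002  0.001 -1.   ] F [-4.5  1.1  0.7] M [ 0.16  1.01 -0.02] op 0.0259 gf 55.0
q from tcp 0.19 err mm [-0.6 -0.3] yaw want -3.0
```

Request:
{"method": "arm_command", "body": {
  "deltas": [
    [[0.65, -0.2, 0, 0, 0, 2.9], [0.65, -0.2, 0, 0, 0, 2.9], [0.65, -0.1, 0, 0, 0, 2.9], [0.65, -0.1, 0, 0, 0, 2.9], [0.65, -0.05, 0, 0, 0, 2.9], [0.65, -0.05, 0, 0, 0, 2.9], [0, 0, 0, 0, 0, 0]]
  ]
}}

```text
t: 11.98
tool_pos: [0.5087, -0.0891, 0.0652]
orientation: [-1.907, -2.495, 0.002]
force: [-4.7, -0.2, 0.0]
opening: 0.0257
gripper_force: 55.0
```

```bash
sed -i 's/(5,170,150)/(8,150,110)/;s/(16,255,255)/(20,255,255)/' look.py; python3 look.py
```

```text
11.98 tcp [ 0.5087 -0.0891  0.0652] yaw_y 15.23 z [-0.002 -0.    -1.   ] F [-4.7 -0.2  0. ] M [-0.2   1.15 -0.01] op 0.0257 gf 55.0
q from tcp 0.49 err mm [-0.2 -0.5] yaw want 14.2
orange [341.55263158 296.57894737] 38 rad mm 162.0 q 0.5
```

Request:
{"method": "arm_command", "body": {
  "deltas": [
    [[0.65, 0, 0, 0, 0, 2.7], [0.65, 0.05, 0, 0, 0, 2.7], [0.65, 0.1, 0, 0, 0, 2.7], [0.65, 0.1, 0, 0, 0, 2.7], [0, 0, 0, 0, 0, 0], [0, 0, 0, 0, 0, 0], [0, 0, 0, 0, 0, 0], [0, 0, 0, 0, 0, 0]]
  ]
}}

```text
t: 12.7
tool_pos: [0.5336, -0.0872, 0.0652]
orientation: [-1.669, -2.66, 0.003]
force: [-6.6, -4.4, -1.5]
opening: 0.0255
gripper_force: 55.0
```

```bash
python3 look.py; python3 - <<'E'
from st import *
b=eyes.read_camera("side")
cv2.imwrite("pics/s5.png",cv2.resize(b[190:370,230:430],None,fx=3,fy=3,interpolation=cv2.INTER_CUBIC))
E
```

```text
12.7 tcp [ 0.5336 -0.0872  0.0652] yaw_y 25.78 z [-0.002 -0.001 -1.   ] F [-6.6 -4.4 -1.5] M [-0.76  1.42  0.  ] op 0.0255 gf 55.0
q from tcp 0.68 err mm [-0.2 -0.4] yaw want 25.1
orange [355.94117647 289.23529412] 17 rad mm 168.0 q 0.692
```

View pics/s5.png

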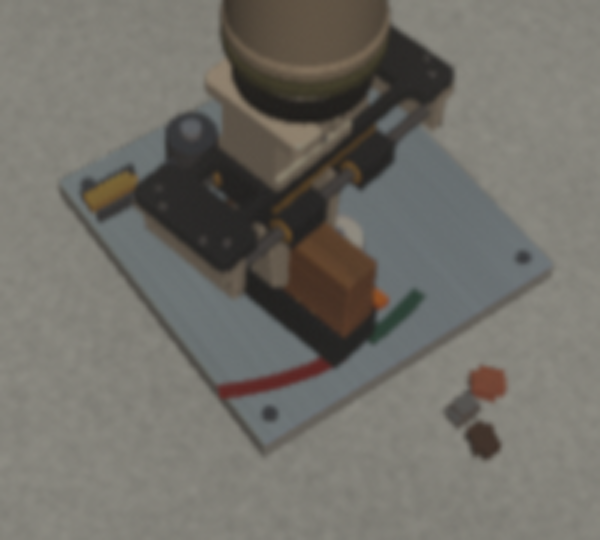

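The pointer tip (380,299) sits at the middle of the green marks. The joint is at about 0.69 rad with about 8 N on the block, and the grip is steady. The chips are on the table, so I'm handing in.

```bash
python3 -c "
from plant import ticket
print(ticket.close_job())"
```

```text
the job is handed in; nothing more can be done
None
```

The job is handed in: all three chips were wiped onto the table first, and the held block is keeping the idler arm pushed back past its click, with the pointer in the middle of the green marks (joint about 0.69 rad); the arm's path stayed clear of the lighthouse, tape roll and rock, though I took no final picture of them.

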